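# Rack the finished frames in the order of the corner samples

### The job

The four small picture frames are dry enough to handle: move them one by one from the steel drying rack to the wooden fitting rack, so that they stand in the same order as the row of corner samples, each frame upright, fully down and centred in the slot behind the sample of its own colour. Set each one down gently, not dropped; the finish is still soft, so no frame may knock against another or tip over. Leave the amber jar between the racks where it stands.

Things in the scene. Friction and masses are not known exactly. Their poses are not given: they have to be found in the camera images.
- frame_brown: small empty picture frame, mid-brown stained wood, 160 x 120 tall x 28 mm thick, moulding 22 mm wide, about 0.13-0.25 kg, standing on its long edge in a slot of the steel drying rack (slots 84 mm apart; pegs reach 54 mm above its foot). Grip the top rail from above across the 28. Origin: middle of its lower edge; x along its width, y through its thickness, z up (top at 120 mm)
- frame_black: small empty picture frame, black, 160 x 120 tall x 28 mm thick, moulding 22 mm wide, about 0.13-0.25 kg, standing on its long edge in a slot of the steel drying rack (slots 84 mm apart; pegs reach 54 mm above its foot). Grip the top rail from above across the 28. Origin: middle of its lower edge; x along its width, y through its thickness, z up (top at 120 mm)
- frame_white: small empty picture frame, white, 160 x 120 tall x 28 mm thick, moulding 22 mm wide, about 0.13-0.25 kg, standing on its long edge in a slot of the steel drying rack (slots 84 mm apart; pegs reach 54 mm above its foot). Grip the top rail from above across the 28. Origin: middle of its lower edge; x along its width, y through its thickness, z up (top at 120 mm)
- frame_blue: small empty picture frame, blue, 160 x 120 tall x 28 mm thick, moulding 22 mm wide, about 0.13-0.25 kg, standing on its long edge in a slot of the steel drying rack (slots 84 mm apart; pegs reach 54 mm above its foot). Grip the top rail from above across the 28. Origin: middle of its lower edge; x along its width, y through its thickness, z up (top at 120 mm)
- bay_brown: bay of the fixed wooden fitting rack, marked by a flat L-shaped mid-brown stained wood corner sample (60 x 60 x 16 mm) at x = 107 to 167 mm, away from the robot. Origin: middle of the slot's green felt floor, where the middle of the frame's lower edge belongs; x along the slot and the frame's width, y across, z up. Bays 84 mm apart; pegs at x = +-55 mm, 54 mm tall, leave 35 mm at the floor, 51 at the top
- bay_black: bay of the fixed wooden fitting rack, marked by a flat L-shaped black corner sample (60 x 60 x 16 mm) at x = 107 to 167 mm, away from the robot. Origin: middle of the slot's green felt floor, where the middle of the frame's lower edge belongs; x along the slot and the frame's width, y across, z up. Bays 84 mm apart; pegs at x = +-55 mm, 54 mm tall, leave 35 mm at the floor, 51 at the top
- bay_white: bay of the fixed wooden fitting rack, marked by a flat L-shaped white corner sample (60 x 60 x 16 mm) at x = 107 to 167 mm, away from the robot. Origin: middle of the slot's green felt floor, where the middle of the frame's lower edge belongs; x along the slot and the frame's width, y across, z up. Bays 84 mm apart; pegs at x = +-55 mm, 54 mm tall, leave 35 mm at the floor, 51 at the top
- bay_blue: bay of the fixed wooden fitting rack, marked by a flat L-shaped blue corner sample (60 x 60 x 16 mm) at x = 107 to 167 mm, away from the robot. Origin: middle of the slot's green felt floor, where the middle of the frame's lower edge belongs; x along the slot and the frame's width, y across, z up. Bays 84 mm apart; pegs at x = +-55 mm, 54 mm tall, leave 35 mm at the floor, 51 at the top
- jar: small amber glass jar with a white cap, 38 mm across, 58 mm tall, standing on the bench in the gap between the two racks; to be left alone. Origin: centre of its underside, z up

How it is judged:
By the outcome, as a careful person would: the job done as asked, in the order asked, and still so for the second after the job is handed in, with the robot touching nothing.
It also fails if it takes over 106 s, if anything falls off the work surface, if the arm or the gripper's body presses on something with over 40 N, if the wrist force passes 120 N, or if a joint passes its speed limit or range.

### The arm

A 6-joint arm with a two-finger parallel gripper is mounted at the origin on the work surface. World frame = base frame: x ahead of the robot, y to its left, z up, the work surface at z = 0. Lengths are in m, angles in rad, forces in N, time in s.
With the tool pointing down it reaches from about 0.4 to 0.825 m from the base axis. Payload 7 kg.
Tool frame: the origin (TCP) lies at the centre of the arm's flange, where the gripper is bolted on; the fingertips stand 178 mm ahead of it and the grasp point (between the pads) lies 159 mm ahead of it; z points along the fingers, y is the direction in which the jaws open and shut (so a half turn about z gives the same grasp; the last joint's range is limited). The gripper opens to 88 mm and grips with 3 to 60 N. Pads are 19 mm wide; open, the fingers measure 130 mm over their backs; the gripper's body (78 mm by 193 mm) begins 47 mm behind the grasp point.
Start: joints at [1.589, 0.359, 0.012, 0, -1.224, -0.288], TCP at [0.18, 0.651, 0.405] pointing down, gripper open.
Joint ranges: [-3.07, 3.07], [-1.43, 2.12], [-1.02, 1.25], [-3.03, 1.67], [-3.05, -0], [-3.03, 3.03]. Speed limits (rad/s): [2.39, 2.39, 3.01, 3.14, 3.14, 3.14].

### API

Orientations are given as [roll, pitch, yaw] about the fixed x, y, z axes, in that order (R = Rz(yaw) Ry(pitch) Rx(roll)).
In Python, from station import * gives the robot as it stands.
- The arm moves only by the tool send_rows, never from a script. Its argument "motion" is a list of rows, each an object with "offset": the shift along the tool's x, y, z in cm, a list of three; "turn": the turn about the tool's z in degrees. In form: [{"offset": [x, y, z], "turn": turn}, ...]. A call has 1 to 8 rows; each row is the pose to reach, as a shift and turn from the pose commanded when the call began, along the tool's axes at that moment; what a row does not reach only later rows make up. A row lasts 1/10 s, in which the tool goes at most 50 mm and 8.59 degrees, less where a joint would pass 70% of its speed; a pose out of reach is approached as far as the arm can. A call with a gripper value outside its range is refused whole. "hand" is the opening, from -1 (shut) to 1 (fully open), set as the call begins (left out, the last holds). The fingers move at their own pace and stop on an object; "squeeze" is the grip in N (left out, the last holds). Time passes only in rows, so rows that repeat a pose let the fingers close. It gives the time, the measured TCP pose, the force and the opening at its end, in the units of the state.
- get_state(): the state, without advancing time (a new reading comes with each control period).
- grab_frame(name): name is "side" or "top" or "wrist"; returns a dict with "frame" (400x640x3 uint8, blue, green, red), "range_z" (400x640 float32, m along the optical axis (not along the pixel's ray), 0 where there is no reading), "vertical_fov" (degrees; the focal length in pixels is half the picture's height over the tangent of half this angle, whatever the lens; pixels are square), "cx", "cy" (the principal point, pixels), "cam_to_world" (4x4, takes a point from camera to world coordinates). Camera axes: x right, y up, looking along -z (the intrinsics and any distortion apply to the point x, -y, -z); pixel columns grow to the right and rows downward; lengths in m; the calibration is good to about 2 mm. The wrist camera is an equidistant fisheye: a pixel r from the principal point sees the ray r / f radians off the axis. A picture is of the moment at which its call begins.
- job_done(): hands the job in, once; it reports no verdict.
The state is a dict: "t": time; "q": joint angles; "qd": joint speeds; "joint_efforts": joint torques, N m; "eef_pos": TCP position; "ee_rot": TCP orientation; "force": force on the tool from outside, world axes, zero at the start; "moment": the same for the moment, N m; "width": finger opening in m.
Only numpy, scipy, OpenCV 4.12 (cv2) and the standard library are available. Lean on these libraries where they do the work, as an engineer would, in place of code of your own. Each camera call takes 0.05 s, during which the arm holds its last target. There are 200 camera calls.

## Working session

There is one attempt and no reset: what is moved stays moved. The work goes in short steps, Python scripts to look and compute and a tool call to move; the robot and the scene stay as the last step left them, time stands still between calls to the robot, and variables do not carry over. Pictures are saved under pics/ and viewed, about 12 in all and at most 16, crops included, and the job is handed in when it is done.

Besides the shell and the picture viewer there is one more tool, called after "Call:" as name([rows], argument=value, ...), one row to a line, values as JSON. send_rows: Moves the arm, as the interface text tells. Its arguments: {"type":"object","properties":{"motion":{"type":"array"},"hand":{"type":"number"},"squeeze":{"type":"number"}},"required":["motion"]}

```bash
mkdir -p pics; ls; cat > h.py <<'E'
from station import *
import numpy as np, cv2
def rays(g,uv):
    f=200/np.tan(np.radians(g["vertical_fov"])/2); uv=np.atleast_2d(uv).astype(float)
    return np.c_[(uv[:,0]-g["cx"])/f,-(uv[:,1]-g["cy"])/f,-np.ones(len(uv))]
def cloud(g):
    v,u=np.mgrid[0:400,0:640]; d=rays(g,np.c_[u.ravel(),v.ravel()])*g["range_z"].reshape(-1,1)
    T=np.array(g["cam_to_world"]); return (d@T[:3,:3].T+T[:3,3]).reshape(400,640,3)
E
python3 - <<'E'
from h import *
s=get_state(); print(s)
for n in ("side","top"):
    g=grab_frame(n); cv2.imwrite(f"pics/{n}0.png",g["frame"]); np.save(f"{n}.npy",g,allow_pickle=True)
    print(n,g["vertical_fov"],g["cx"],g["cy"],np.round(g["cam_to_world"],3).tolist(),(g["range_z"]>0).mean(), [k for k in g])
E
```

```text
pics
{'t': 0.0, 'q': array([ 1.58911290e+00,  3.59397226e-01,  1.10742395e-02, -3.58575284e-04,
       -1.22408580e+00, -2.88098723e-01]), 'qd': array([ 0.00013379, -0.00112155, -0.00102126, -0.00048006, -0.00054482,
        0.00123237]), 'joint_efforts': array([-9.13362837e-04, -5.82715023e+01,  2.93074107e+01,  6.99759588e+00,
        7.00330449e-03, -1.49781799e-04]), 'eef_pos': array([0.1798502 , 0.65040521, 0.40372093]), 'ee_rot': array([ 3.13995087e+00, -1.35003338e-04, -2.69904156e-01]), 'force': array([-0.16011555, -1.04620126, -0.52721495]), 'moment': array([-0.02136805, -0.02475571,  0.0016352 ]), 'width': 0.08748889377764968}
side 45.89429244154559 320.4713707876307 198.65905146212913 [[0.934, -0.256, 0.25, 0.844], [0.358, 0.642, -0.678, -0.784], [0.013, 0.722, 0.691, 0.879], [0.0, 0.0, 0.0, 1.0]] 0.99583203125 ['frame', 'range_z', 'vertical_fov', 'cx', 'cy', 'cam_to_world']
top 48.09795960007339 319.6122727169004 192.74116921244004 [[-0.006, 0.996, -0.084, 0.47], [-1.0, -0.007, -0.012, -0.016], [-0.013, 0.084, 0.996, 1.137], [0.0, 0.0, 0.0, 1.0]] 0.99596484375 ['frame', 'range_z', 'vertical_fov', 'cx', 'cy', 'cam_to_world']
```

View pics/top0.png

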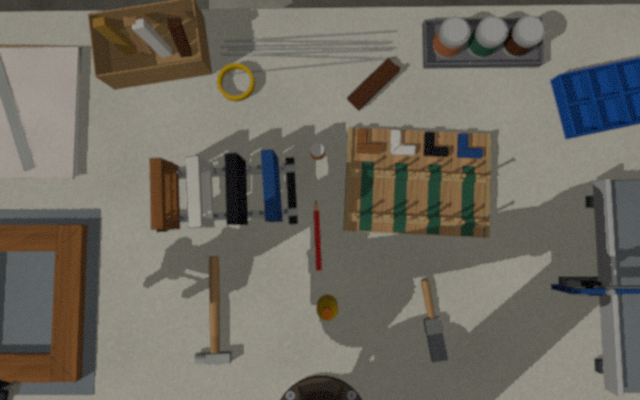

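View pics/side0.png

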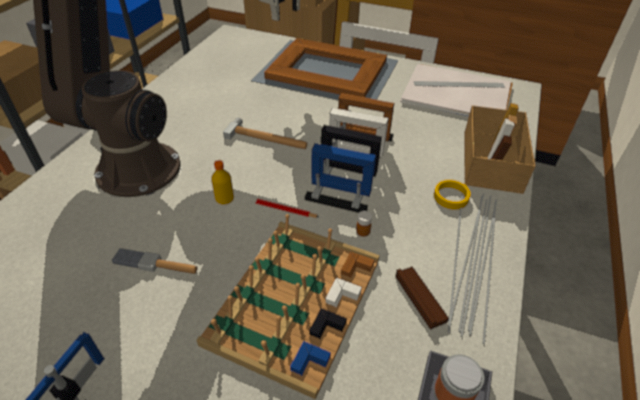

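The top view shows the steel rack with frames brown, white, black and blue at columns 165, 198, 236 and 271 (rows 150-230). The fitting rack's bays brown, white, black and blue are at columns 367, 401, 434 and 468 (samples at row ~145), and the jar is at (318,152). The order is the same in both racks. Next I'll measure from depth and masks.

```bash
cat > m.py <<'E'
from h import *
def rect(P):
    (c,(w,h),a)=cv2.minAreaRect((P[:,:2]*1000).astype(np.float32)); 
    if w<h: w,h,a=h,w,a+90
    return np.round(c,1),round(w,1),round(h,1),round((a+90)%180-90,1)
if __name__=="__main__":
    for n in ("top","side"):
        g=np.load(n+".npy",allow_pickle=True).item(); C=cloud(g); X,Y,Z=C[...,0],C[...,1],C[...,2]
        tab=Z[(X>.3)&(X<.65)&(abs(Y)<.5)]; print(n,"table z",np.median(tab))
        roi=(X>.38)&(X<.72)&(Y>.02)&(Y<.5)&(Z>.1); 
        nl,lab,st,ce=cv2.connectedComponentsWithStats(roi.astype(np.uint8))
        for i in range(1,nl):
            if st[i,4]<60: continue
            m=lab==i; zt=np.percentile(Z[m],90); P=C[m&(Z>zt-.008)]
            print(st[i],"ztop",round(zt,4),rect(P),np.median(g["frame"][m],0))
        hsv=cv2.cvtColor(g["frame"],cv2.COLOR_BGR2HSV); 
        gm=((abs(hsv[...,0].astype(int)-78)<18)&(hsv[...,1]>70)&(X>.35)&(X<.75)&(Y<0)&(Y>-.5)&(Z<.06)).astype(np.uint8)
        gm=cv2.morphologyEx(gm,cv2.MORPH_CLOSE,np.ones((9,3)) if n=="top" else np.ones((3,3)))
        nl,lab,st,ce=cv2.connectedComponentsWithStats(gm)
        for i in range(1,nl):
            if st[i,4]<40: continue
            P=C[lab==i]; print("felt",st[i],"z",np.round(np.percentile(P[:,2],[10,50,90]),4),rect(P))
E
python3 m.py
```

```text
top table z 0.0006368870454076525
[260 149  20  73 993] ztop 0.1508 (array([573.1, 109.7]), 160.0, 28.6, 3.7) [85. 49. 23.]
[ 224  152   19   73 1058] ztop 0.1507 (array([567.1, 192.8]), 159.9, 28.9, 2.1) [22. 20. 20.]
[ 185  155   22   73 1124] ztop 0.1507 (array([559.9, 277.7]), 160.4, 30.3, 3.5) [142. 150. 153.]
[ 149  157   22   73 1194] ztop 0.1506 (array([556.1, 361. ]), 159.8, 29.6, 2.8) [32. 62. 97.]
felt [429 134   4  15  40] z [0.0305 0.0326 0.0357] (array([ 690.4, -278.6]), 36.7, 8.4, -1.8)
felt [360 163  13  67 697] z [0.0154 0.0185 0.0291] (array([ 536.3, -106.7]), 205.5, 92.5, -29.6)
felt [394 164  13  68 708] z [0.0156 0.0187 0.0296] (array([ 552.8, -117.9]), 202.5, 168.4, 89.4)
felt [428 165  13  68 708] z [0.0155 0.0188 0.0299] (array([ 551.2, -159.4]), 284.2, 168.4, 88.9)
felt [462 167  13  68 716] z [0.0157 0.0189 0.0301] (array([ 548.2, -201.7]), 367.0, 168.2, 88.2)
side table z 0.002348077652955527
[ 311   93   84   84 3517] ztop 0.1506 (array([562.7, 237.4]), 287.6, 161.2, -86.2) [66. 49. 49.]
felt [279 235  38  22 325] z [0.0166 0.0191 0.0296] (array([ 704.3, -425.4]), 764.4, 85.1, -62.4)
felt [322 250  16  15 131] z [0.0172 0.0204 0.0311] (array([ 622.6, -118.9]), 36.2, 26.7, 0.3)
felt [260 260  42  24 405] z [0.0164 0.0189 0.0291] (array([ 533.5, -199.4]), 113.6, 29.8, -3.6)
felt [306 276  18  17 175] z [0.017  0.0201 0.0305] (array([ 618.1, -204.3]), 39.8, 27.2, -4.3)
felt [240 287  43  29 499] z [0.0169 0.0192 0.0296] (array([ 688.6, -501.5]), 639.1, 81.4, -53.9)
felt [288 305  19  19 219] z [0.0172 0.0203 0.0302] (array([ 724.9, -523.4]), 572.5, 37.4, -64.8)
felt [216 316  74  43 911] z [0.0168 0.0193 0.0299] (array([ 542.9, -367.6]), 171.4, 29.6, -3.0)
```

```bash
cat > f.py <<'E'
from m import *
for n in ("top","side"):
    g=np.load(n+".npy",allow_pickle=True).item(); C=cloud(g); X,Y,Z=C[...,0],C[...,1],C[...,2]
    hsv=cv2.cvtColor(g["frame"],cv2.COLOR_BGR2HSV)
    gm=(abs(hsv[...,0].astype(int)-78)<18)&(hsv[...,1]>70)&(X>.42)&(X<.64)&(Y<0)&(Y>-.5)
    # colour mask cast by rays onto the plane z=.018 
    v,u=np.nonzero(gm); T=np.array(g["cam_to_world"]); d=rays(g,np.c_[u,v])@T[:3,:3].T
    zf=np.median(Z[gm&(Z<.024)]); print(n,"felt z",zf)
    P=T[:3,3]+d*((zf-T[2,3])/d[:,2])[:,None]
    nb=[]
    y=P[:,1]+ (P[:,0]-.54)*np.tan(np.radians(0))
    # cluster by column valleys using kmeans on rotated coordinate
    for k in range(3):
        a=0 if k==0 else ang
        s=-P[:,0]*np.sin(a)+P[:,1]*np.cos(a)
        init=np.array([-.12,-.204,-.288,-.372]) if k==0 else cen
        for _ in range(20):
            L=np.argmin(abs(s[:,None]-init),1); init=np.array([np.median(s[L==i]) for i in range(4)])
        cen=init
        sl=[np.polyfit(P[L==i,0],P[L==i,1],1)[0] for i in range(4)]; ang=np.arctan(np.median(sl))
    print("angles",np.degrees(np.arctan(sl)).round(2), "cen",cen.round(4))
    for i in range(4):
        Q=P[L==i]; x=Q[:,0]*np.cos(ang)+Q[:,1]*np.sin(ang); s=-Q[:,0]*np.sin(ang)+Q[:,1]*np.cos(ang)
        lo,hi=np.percentile(x,[1,99]); sl_,sh=np.percentile(s,[3,97]); mx,ms=(lo+hi)/2,(sl_+sh)/2
        print(i,len(Q),"x %.4f..%.4f s %.4f..%.4f"%(lo,hi,sl_,sh),"centre",np.round([mx*np.cos(ang)-ms*np.sin(ang),mx*np.sin(ang)+ms*np.cos(ang)],4))
    # raised things: samples & peg tops
    for lo,hi,nm in ((.066,.085,"pegtops"),(.028,.05,"samples")):
        m=((Z>lo)&(Z<hi)&(X>(.42 if nm=="pegtops" else .64))&(X<(.66 if nm=="pegtops" else .75))&(Y<-.06)&(Y>-.45)).astype(np.uint8)
        nl,lab,st,ce=cv2.connectedComponentsWithStats(m)
        for i in range(1,nl):
            if st[i,4]>(2 if nm=="pegtops" else 40): print(nm,st[i,4],C[lab==i].mean(0).round(4),rect(C[lab==i])[1:] if nm=="samples" else "")
    m=(Z>.03)&(Z<.07)&(X>.53)&(X<.66)&(Y<.05)&(Y>-.05); print("jar",C[m].mean(0),m.sum(),Z[m].max() if m.any() else "")
E
python3 f.py
```

```text
top felt z 0.01791932047624889
angles [-2.28 -3.21 -3.12 -3.23] cen [-0.0878 -0.1721 -0.2563 -0.3408]
0 689 x 0.4792..0.6443 s -0.0999..-0.0757 centre [ 0.556  -0.1186]
1 698 x 0.4798..0.6456 s -0.1842..-0.1598 centre [ 0.5524 -0.2028]
2 688 x 0.4799..0.6452 s -0.2683..-0.2439 centre [ 0.5476 -0.2867]
3 666 x 0.4791..0.6448 s -0.3525..-0.3281 centre [ 0.5423 -0.3708]
pegtops 15 [ 0.6136 -0.0917  0.0802] 
pegtops 16 [ 0.6102 -0.1493  0.0812] 
pegtops 13 [ 0.6088 -0.1757  0.0815] 
pegtops 17 [ 0.6057 -0.2332  0.0788] 
pegtops 14 [ 0.6043 -0.259   0.0803] 
pegtops 15 [ 0.6006 -0.3165  0.0794] 
pegtops 11 [ 0.5996 -0.3423  0.0813] 
pegtops 19 [ 0.5964 -0.3996  0.0767] 
pegtops 15 [ 0.5046 -0.0859  0.0813] 
pegtops 14 [ 0.5003 -0.1434  0.0799] 
pegtops 15 [ 0.4997 -0.1689  0.0816] 
pegtops 17 [ 0.4964 -0.2269  0.0797] 
pegtops 12 [ 0.4947 -0.2526  0.0823] 
pegtops 23 [ 0.4914 -0.3099  0.0777] 
pegtops 16 [ 0.4897 -0.3362  0.0815] 
pegtops 21 [ 0.4863 -0.3943  0.0789] 
samples 341 [ 0.6867 -0.118   0.0327] (61.4, 57.8, -1.1)
samples 350 [ 0.6819 -0.202   0.0328] (60.0, 59.7, 86.6)
samples 
[... 737 characters left out ...]
27 [ 0.6088 -0.1764  0.0772] 
pegtops 24 [ 0.4962 -0.2274  0.078 ] 
pegtops 25 [ 0.4942 -0.254   0.0775] 
pegtops 24 [ 0.606  -0.2341  0.0779] 
pegtops 30 [ 0.6041 -0.2601  0.0769] 
pegtops 26 [ 0.4918 -0.3113  0.0784] 
pegtops 35 [ 0.49   -0.3379  0.0771] 
pegtops 29 [ 0.6009 -0.3177  0.079 ] 
pegtops 34 [ 0.5996 -0.3438  0.0768] 
pegtops 33 [ 0.4869 -0.3949  0.0787] 
pegtops 31 [ 0.5967 -0.4014  0.0792] 
samples 361 [ 0.6867 -0.1179  0.0332] (64.6, 60.5, 86.1)
samples 418 [ 0.6823 -0.2016  0.0331] (61.1, 60.6, 86.9)
samples 485 [ 0.6771 -0.2853  0.0331] (61.8, 60.2, 86.4)
samples 581 [ 0.6723 -0.369   0.0331] (61.4, 60.6, 86.2)
jar [0.65647029 0.00213138 0.05122512] 44 0.061398838258423405
```

Frames, bays (from peg tops) and heights agree between the views to about 1 mm. I'll set up a move helper.

```bash
cat > go.py <<'E'
# usage: go.py x y zgrasp yawdeg   (mm)
import sys; from h import *
from scipy.spatial.transform import Rotation as Ro
def where():
    s=get_state(); R=Ro.from_euler("xyz",s["ee_rot"]).as_matrix(); p=np.array(s["eef_pos"])
    return s,p,R
s,p,R=where()
yaw=np.degrees(s["ee_rot"][2]); g=p+R[:,2]*.159
print("t %.2f grasp %s yaw %.2f w %.4f F %s q1 %.2f q6 %.2f"%(s["t"],(g*1000).round(1),yaw,s["width"],np.round(s["force"],1),s["q"][0],s["q"][5]))
a=[float(v) for v in sys.argv[1:]]
while len(a)>=4:
    t=np.array(a[:3])/1000; dy=(a[3]-yaw+180)%360-180
    Rt=np.array([[1,0,0],[0,-1,0],[0,0,-1]]); Rt=Ro.from_euler("z",a[3],degrees=True).as_matrix()@Rt
    print("target",a[:4],"offset cm",(R.T@(t-Rt[:,2]*.159-p)*100).round(2),"turn",round(-dy,2)); a=a[4:]
E
python3 go.py 573.1 109.7 246 3.7
```

```text
t 0.10 grasp [179.8 650.2 244.8] yaw -15.47 w 0.0878 F [-0.7  0.1 -0.2] q1 1.59 q6 -0.29
target [573.1, 109.7, 246.0, 3.7] offset cm [ 5.232e+01  4.163e+01 -5.000e-02] turn -19.17
```

Call:
send_rows([
  {"offset": [1.6, 1.2, 0], "turn": 0},
  {"offset": [4.2, 3.3, 0], "turn": 0},
  {"offset": [7.3, 5.8, 0], "turn": 0},
  {"offset": [11, 8.7, 0], "turn": 0},
  {"offset": [14.7, 11.7, 0], "turn": 0},
  {"offset": [18.3, 14.6, 0], "turn": 0},
  {"offset": [22, 17.5, 0], "turn": 0},
  {"offset": [25.6, 20.4, 0], "turn": 0},
], hand=0.27, squeeze=12)

```text
t: 0.9
eef_pos: [0.3731, 0.3832, 0.4047]
ee_rot: [-3.142, 0.0, -0.27]
force: [0.4, 1.4, -0.6]
width: 0.0555
```

Call:
send_rows([
  {"offset": [3.7, 2.9, 0], "turn": -3},
  {"offset": [7.4, 5.9, 0], "turn": -6},
  {"offset": [11.2, 8.9, 0], "turn": -10},
  {"offset": [15, 11.9, 0], "turn": -14},
  {"offset": [18.8, 14.9, 0], "turn": -17},
  {"offset": [22.5, 17.9, 0], "turn": -19.2},
  {"offset": [25.2, 20, 0], "turn": -19.2},
  {"offset": [26.7, 21.2, 0], "turn": -19.2},
])

```text
t: 1.7
eef_pos: [0.574, 0.1071, 0.4042]
ee_rot: [3.141, 0.001, 0.063]
force: [-0.4, 1.1, -0.5]
width: 0.0557
```

```bash
python3 - <<'E'
from h import *
g=grab_frame("wrist"); cv2.imwrite("pics/w1.png",g["frame"]); print(g["vertical_fov"],np.round(g["cam_to_world"],3).tolist())
E
python3 go.py 573.1 109.7 139 3.7
```

```text
65.70646984690485 [[0.063, 0.962, 0.265, 0.646], [-0.998, 0.061, 0.016, 0.112], [-0.001, -0.266, 0.964, 0.385], [0.0, 0.0, 0.0, 1.0]]
t 1.75 grasp [574.6 106.1 245.1] yaw 3.58 w 0.0558 F [ 2.6 -0.4  1.6] q1 0.52 q6 1.12
target [573.1, 109.7, 139.0, 3.7] offset cm [-0.13 -0.36 10.61] turn -0.12
```

View pics/w1.png

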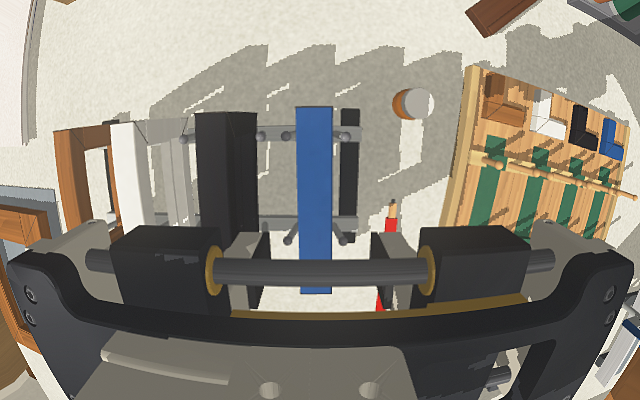

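The wrist view shows the blue frame's top rail between the open fingers (columns 296-332), parallel to them. I'll correct it part-way down and measure from the wrist.

Call:
send_rows([
  {"offset": [-0.1, -0.2, 1], "turn": 0},
  {"offset": [-0.1, -0.3, 3], "turn": 0},
  {"offset": [-0.1, -0.3, 4], "turn": 0},
  {"offset": [-0.1, -0.3, 4], "turn": 0},
  {"offset": [-0.1, -0.3, 4], "turn": 0},
])

```text
t: 2.25
eef_pos: [0.5717, 0.1137, 0.3648]
ee_rot: [3.141, 0.0, 0.066]
force: [-0.2, 0.5, 0.1]
width: 0.056
```

```bash
cat > w.py <<'E'
# wrist measurement of blue frame top + pegs
from m import *
def wcloud(g):
    f=200/np.tan(np.radians(g["vertical_fov"])/2); v,u=np.mgrid[0:400,0:640]
    x=u-g["cx"]; y=v-g["cy"]; r=np.hypot(x,y)+1e-9; th=r/f
    k=np.tan(np.minimum(th,1.5))/r; d=np.stack([x*k,-y*k,-np.ones_like(k)],-1)*g["range_z"][...,None]
    T=np.array(g["cam_to_world"]); return d@T[:3,:3].T+T[:3,3]
E
python3 - <<'E'
from w import *
g=grab_frame("wrist"); C=wcloud(g); np.save("wr.npy",g,allow_pickle=True)
hsv=cv2.cvtColor(g["frame"],cv2.COLOR_BGR2HSV); X,Y,Z=np.moveaxis(C,-1,0)
m=(abs(hsv[...,0].astype(int)-110)<12)&(hsv[...,1]>80)&(Z>.146)&(Z<.156)&(abs(Y-.11)<.04)&(X>.45)
print(m.sum(),np.median(Z[m]),rect(C[m]),C[m].min(0),C[m].max(0))
m=(Z>.068)&(Z<.085)&(X>.47)&(X<.63)&(Y<-.06)&(Y>-.45)
nl,lab,st,ce=cv2.connectedComponentsWithStats(m.astype(np.uint8))
for i in range(1,nl):
  if st[i,4]>4: print(st[i,4],C[lab==i].mean(0).round(4))
E
python3 go.py 573.1 109.7 139 3.7
```

```text
7444 0.15048552054835543 (array([577.1, 111.9]), 151.8, 27.7, 3.9) [0.50109821 0.09307392 0.14723405] [0.65313147 0.13032731 0.15298559]
90 [ 0.6155 -0.0878  0.0798]
105 [ 0.6119 -0.1457  0.0784]
79 [ 0.6106 -0.1715  0.0785]
147 [ 0.607  -0.2412  0.0781]
98 [ 0.6022 -0.3229  0.0777]
t 2.30 grasp [572.1 113.7 206.3] yaw 3.80 w 0.0560 F [-0.5  0.   0.3] q1 0.53 q6 1.11
target [573.1, 109.7, 139.0, 3.7] offset cm [0.08 0.4  6.73] turn 0.1
```

Call:
send_rows([
  {"offset": [0.1, 0.2, 2], "turn": 0},
  {"offset": [0.1, 0.3, 4.5], "turn": 0},
  {"offset": [0.1, 0.3, 6.3], "turn": 0},
  {"offset": [0.1, 0.3, 6.7], "turn": 0},
  {"offset": [0.1, 0.3, 6.7], "turn": 0},
  {"offset": [0.1, 0.3, 6.7], "turn": 0},
])

```text
t: 2.9
eef_pos: [0.5736, 0.1106, 0.299]
ee_rot: [-3.141, -0.002, 0.066]
force: [0.2, -0.5, 0.3]
width: 0.0559
```

```bash
python3 go.py 573.1 110.5 139 3.7
```

```text
t 2.90 grasp [573.9 110.7 140. ] yaw 3.77 w 0.0559 F [ 0.2 -0.5  0.3] q1 0.53 q6 1.11
target [573.1, 110.5, 139.0, 3.7] offset cm [-0.05  0.    0.1 ] turn 0.07
```

Call:
send_rows([
  {"offset": [-0.1, 0, 0.1], "turn": 0},
  {"offset": [-0.1, 0, 0.1], "turn": 0},
  {"offset": [-0.1, 0, 0.1], "turn": 0},
  {"offset": [-0.1, 0, 0.1], "turn": 0},
  {"offset": [-0.1, 0, 0.1], "turn": 0},
  {"offset": [-0.1, 0, 0.1], "turn": 0},
  {"offset": [-0.1, 0, 0.1], "turn": 0},
], hand=-1, squeeze=15)

```text
t: 3.6
eef_pos: [0.5722, 0.1102, 0.2969]
ee_rot: [-3.141, -0.0, 0.065]
force: [-1.0, 0.2, 3.4]
width: 0.028
```

```bash
python3 go.py
```

```text
t 3.60 grasp [572.3 110.2 137.9] yaw 3.75 w 0.0280 F [-1.   0.2  3.4] q1 0.53 q6 1.11
```

Call:
send_rows([
  {"offset": [0, 0, -0.5], "turn": 0},
  {"offset": [0, 0, -1.5], "turn": 0},
  {"offset": [0, 0, -3], "turn": 0},
  {"offset": [0, 0, -5.5], "turn": 0},
  {"offset": [0, 0, -8], "turn": 0},
  {"offset": [0, 0, -10], "turn": 0},
  {"offset": [0, 0, -11], "turn": 0},
  {"offset": [0, 0, -11], "turn": 0},
])

```text
t: 4.4
eef_pos: [0.5723, 0.1101, 0.4083]
ee_rot: [-3.141, -0.003, 0.065]
force: [0.5, 0.7, -1.5]
width: 0.0278
```

```bash
python3 go.py 543.1 -368.8 248 -3.1
```

```text
t 4.40 grasp [572.7 110.3 249.3] yaw 3.74 w 0.0278 F [ 0.5  0.7 -1.5] q1 0.53 q6 1.11
target [543.1, -368.8, 248.0, -3.1] offset cm [-6.04 47.6   0.07] turn 6.84
```

Call:
send_rows([
  {"offset": [-0.1, 0.8, 0], "turn": 0},
  {"offset": [-0.3, 2.4, 0], "turn": 0},
  {"offset": [-0.6, 5, 0], "turn": 0},
  {"offset": [-1.1, 8.4, 0], "turn": 0},
  {"offset": [-1.5, 12, 0], "turn": 0},
  {"offset": [-2, 15.6, 0], "turn": 0},
  {"offset": [-2.5, 19.2, 0], "turn": 0},
  {"offset": [-3, 22.8, 0], "turn": 0},
])

```text
t: 5.2
eef_pos: [0.556, -0.1218, 0.4056]
ee_rot: [3.142, 0.002, 0.065]
force: [0.6, 0.5, -1.8]
width: 0.0279
```

Call:
send_rows([
  {"offset": [-0.4, 3.6, 0], "turn": 0.6},
  {"offset": [-0.8, 7.2, 0], "turn": 1.6},
  {"offset": [-1.3, 10.8, 0], "turn": 2.8},
  {"offset": [-1.8, 14.4, 0], "turn": 4},
  {"offset": [-2.3, 18, 0], "turn": 5.2},
  {"offset": [-2.7, 21.2, 0], "turn": 6.2},
  {"offset": [-3, 23.6, 0], "turn": 6.8},
  {"offset": [-3.1, 24.8, 0], "turn": 6.8},
])

```text
t: 6.0
eef_pos: [0.5408, -0.3716, 0.405]
ee_rot: [-3.141, 0.003, -0.056]
force: [0.3, 0.7, -2.3]
width: 0.0282
```

Call:
send_rows([
  {"offset": [0, 0, 0], "turn": 0},
  {"offset": [0, 0, 0], "turn": 0},
  {"offset": [0, 0, 0], "turn": 0},
  {"offset": [0, 0, 0], "turn": 0},
])

```text
t: 6.4
eef_pos: [0.5424, -0.368, 0.4068]
ee_rot: [-3.142, -0.0, -0.052]
force: [-0.4, -0.2, -2.3]
width: 0.0282
```

```bash
cat > held.py <<'E'
# measure the held frame (z>.2) with both fixed cameras, and the grasp point
from m import *
import sys
s=get_state()
for n in ("top","side"):
    g=grab_frame(n); cv2.imwrite(f"pics/{n}_{s['t']:.1f}.png",g["frame"]); np.save(f"{n}_now.npy",g,allow_pickle=True)
    C=cloud(g); X,Y,Z=np.moveaxis(C,-1,0); p=s["eef_pos"]; zt=p[2]-.159+.011
    m=(abs(X-p[0])<.1)&(abs(Y-p[1])<.02)
    t=m&(abs(Z-zt)<.006); f=m&(Z>zt-.118)&(Z<zt+.004)
    print(n,"top pts",t.sum(),np.median(Z[t]) if t.any() else "",rect(C[t]) if t.sum()>20 else "","| body",f.sum(),rect(C[f]) if f.sum()>20 else "", "zmin %.4f x %.4f..%.4f"%(Z[f].min(),*np.percentile(X[f],[.3,99.7])))
E
python3 held.py; python3 go.py 543.1 -368.8 248 -3.1
```

```text
top top pts 156 0.25876651331944606 (array([ 486.3, -367.2]), 46.7, 27.6, 0.3) | body 155 (array([ 486.3, -367.2]), 46.7, 27.6, 0.3) zmin 0.2531 x 0.4630..0.5097
side top pts 626 0.25917329325831956 (array([ 542.2, -365.1]), 161.7, 34.4, -4.0) | body 2396 (array([ 542.1, -368.1]), 161.7, 39.2, -0.9) zmin 0.1409 x 0.4627..0.6229
t 6.50 grasp [ 542.6 -368.1  247.9] yaw -2.99 w 0.0275 F [ 0.6 -0.2 -1.6] q1 -0.30 q6 1.82
target [543.1, -368.8, 248.0, -3.1] offset cm [ 0.06  0.07 -0.01] turn 0.11
```

```bash
cat > wb.py <<'E'
# wrist: held frame's far end and pegs. usage wb.py ybay
from w import *; import sys
yb=float(sys.argv[1])/1000
s=get_state(); g=grab_frame("wrist"); C=wcloud(g); np.save("wr.npy",g,allow_pickle=True); cv2.imwrite(f"pics/w_{s['t']:.1f}.png",g["frame"])
X,Y,Z=np.moveaxis(C,-1,0); p=s["eef_pos"]; zt=p[2]-.159+.011
t=(abs(Z-zt)<.005)&(X>p[0]+.03)&(X<p[0]+.12)&(abs(Y-p[1])<.03)
print("frame top far end",t.sum(),np.median(Z[t]),rect(C[t]) if t.sum()>10 else "","xmax",X[t].max())
m=(Z>.066)&(Z<.09)&(X>.47)&(X<.63)&(abs(Y-yb)<.2)
nl,lab,st,ce=cv2.connectedComponentsWithStats(m.astype(np.uint8))
for i in range(1,nl):
  if st[i,4]>4: print(st[i,4],C[lab==i].mean(0).round(4))
E
python3 wb.py -368
```

```text
frame top far end 8059 0.26052973907350374 (array([ 598. , -370.5]), 51.9, 28.8, -2.9) xmax 0.624575388168705
87 [ 0.6023 -0.3173  0.084 ]
12 [ 0.5976 -0.4043  0.0835]
83 [ 0.6071 -0.2346  0.0818]
117 [ 0.6056 -0.2603  0.08  ]
116 [ 0.61   -0.1769  0.0787]
86 [ 0.5015 -0.1713  0.0776]
23 [ 0.4961 -0.3096  0.0725]
```

Call:
send_rows([
  {"offset": [0.05, 0.05, 1], "turn": 0},
  {"offset": [0.05, 0.05, 2.5], "turn": 0},
  {"offset": [0.05, 0.05, 4], "turn": 0},
  {"offset": [0.05, 0.05, 5.5], "turn": 0},
  {"offset": [0.05, 0.05, 6.5], "turn": 0},
  {"offset": [0.05, 0.05, 7], "turn": 0},
  {"offset": [0.05, 0.05, 7], "turn": 0},
  {"offset": [0.05, 0.05, 7], "turn": 0},
])

```text
t: 7.35
eef_pos: [0.543, -0.3695, 0.3372]
ee_rot: [3.141, -0.001, -0.053]
force: [-0.1, -0.3, -1.5]
width: 0.0279
```

```bash
python3 go.py 543.1 -368.8 127 -3.1; python3 wb.py -368;python3 - <<'E'
from h import *
w=cv2.imread(sorted(__import__("glob").glob("pics/w_*.png"),key=lambda f:float(f[7:-4]))[-1])[20:280,180:460]
g=grab_frame("side"); s=g["frame"][180:400,140:400]
a=cv2.resize(w,None,fx=1.5,fy=1.5); b=cv2.resize(s,(390,330),interpolation=cv2.INTER_CUBIC)
c=np.zeros((400,820,3),np.uint8); c[:390,:420]=a; c[:330,425:815]=b; cv2.imwrite("pics/low1.png",c[:, :800])
E
```

```text
t 7.35 grasp [ 543.1 -369.5  178.2] yaw -3.05 w 0.0279 F [-0.1 -0.3 -1.5] q1 -0.30 q6 1.82
target [543.1, -368.8, 127.0, -3.1] offset cm [-0.   -0.07  5.12] turn 0.05
frame top far end 8057 0.19077621267675535 (array([ 598.5, -372. ]), 51.9, 28.6, -2.8) xmax 0.6251353658296758
146 [ 0.601  -0.3422  0.0841]
117 [ 0.5979 -0.4009  0.0844]
133 [ 0.6024 -0.3176  0.0841]
180 [ 0.6056 -0.2606  0.0796]
140 [ 0.607  -0.2348  0.0815]
164 [ 0.6101 -0.1774  0.0781]
21 [ 0.5033 -0.1723  0.0694]
```

View pics/low1.png

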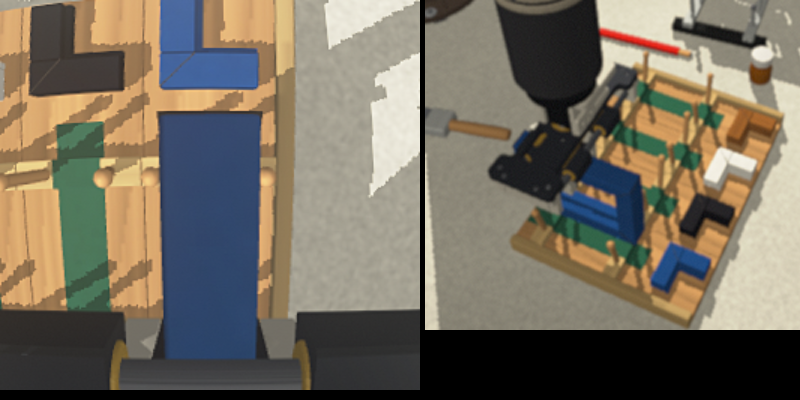

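The wrist crop shows the blue frame midway between the blue bay's far pegs (crop columns 150 and 267), within about 0.5 mm. I'm lowering it.

Call:
send_rows([
  {"offset": [0, -0.05, 0.5], "turn": 0},
  {"offset": [0, -0.05, 1.5], "turn": 0},
  {"offset": [0, -0.05, 2.5], "turn": 0},
  {"offset": [0, -0.05, 3.5], "turn": 0},
  {"offset": [0, -0.05, 4.2], "turn": 0},
  {"offset": [0, -0.05, 4.5], "turn": 0},
  {"offset": [0, -0.05, 4.7], "turn": 0},
  {"offset": [0, -0.05, 4.8], "turn": 0},
])

```text
t: 8.25
eef_pos: [0.5433, -0.3693, 0.2923]
ee_rot: [3.139, -0.003, -0.052]
force: [-6.1, 5.5, 24.3]
width: 0.0277
```

```bash
python3 go.py 543.1 -368.8 127 -3.1; python3 wb.py -368
```

```text
t 8.25 grasp [ 543.8 -369.7  133.3] yaw -2.97 w 0.0277 F [-6.1  5.5 24.3] q1 -0.30 q6 1.82
target [543.1, -368.8, 127.0, -3.1] offset cm [-0.03 -0.05  0.63] turn 0.13
frame top far end 372 0.14908712440711439 (array([ 598.4, -372.5]), 50.2, 28.8, -2.8) xmax 0.6240048617525836
208 [ 0.6024 -0.3177  0.0836]
264 [ 0.6011 -0.3431  0.0818]
249 [ 0.598  -0.3997  0.0824]
279 [ 0.6055 -0.2607  0.0792]
210 [ 0.607  -0.2349  0.0801]
223 [ 0.6101 -0.1774  0.0781]
130 [ 0.4986 -0.2285  0.0824]
```

Contact at 24 N, about 7 mm early. I'm backing up and looking.

Call:
send_rows([
  {"offset": [0, 0, -0.4], "turn": 0},
  {"offset": [0, 0, -0.8], "turn": 0},
  {"offset": [0, 0, -0.8], "turn": 0},
  {"offset": [0, 0, -0.8], "turn": 0},
])

```text
t: 8.7
eef_pos: [0.5428, -0.3688, 0.296]
ee_rot: [-3.141, 0.001, -0.053]
force: [-0.1, 0.2, -1.3]
width: 0.0282
```

```bash
python3 go.py 543.1 -368.8 127 -3.1; python3 - <<'E'
from w import *
import os
s=get_state(); p=s["eef_pos"]
for n in ("wrist","side"):
    g=grab_frame(n); np.save(f"d_{n}.npy",g,allow_pickle=True); C=wcloud(g) if n=="wrist" else cloud(g); X,Y,Z=np.moveaxis(C,-1,0)
    hsv=cv2.cvtColor(g["frame"],cv2.COLOR_BGR2HSV)
    m=(abs(hsv[...,0].astype(int)-110)<14)&(hsv[...,1]>80)&(X>.44)&(X<.64)&(abs(Y-p[1])<.03)&(Z>.1)
    h,e=np.histogram(Z[m],bins=np.arange(.1,.2,.002)); print(n,[(round(e[i],3),int(h[i])) for i in range(len(h)) if h[i]>50])
    t=m&(Z>.14)
    if n=="wrist":
        A=np.c_[X[t]-p[0],Y[t]-p[1],np.ones(t.sum())]; print("plane",np.linalg.lstsq(A,Z[t],rcond=None)[0], "rect",rect(C[t]),X[t].max())
w=np.load("d_wrist.npy",allow_pickle=True).item()["frame"][20:290,180:460]; s=np.load("d_side.npy",allow_pickle=True).item()["frame"][220:400,190:350]
c=np.zeros((560,800,3),np.uint8); c[:405,:420]=cv2.resize(w,(420,405)); c[:428,420:800]=cv2.resize(s,(380,428),interpolation=cv2.INTER_CUBIC); cv2.imwrite("pics/low2.png",c[:430])
E
```

```text
t 8.70 grasp [ 542.6 -368.8  137. ] yaw -3.06 w 0.0282 F [-0.1  0.2 -1.3] q1 -0.30 q6 1.82
target [543.1, -368.8, 127.0, -3.1] offset cm [ 0.03 -0.    1.  ] turn 0.04
wrist [(np.float64(0.152), 6207), (np.float64(0.154), 5756)]
plane [0.0238374  0.00443706 0.15408629] rect (array([ 573. , -373.3]), 96.8, 50.0, -4.7) 0.6218209590373549
side [(np.float64(0.15), 152), (np.float64(0.152), 256), (np.float64(0.154), 81)]
```

View pics/low2.png

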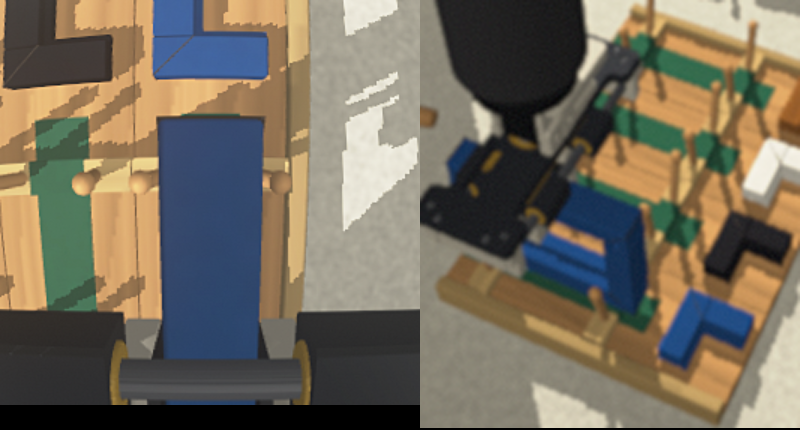

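The felt also runs over the two cross bars, at z ≈ 0.030. Both the 90th-percentile felt height and peg tops minus 54 mm say so, so the slot floor is at 0.030 and the contact was the frame reaching its floor. I'm seating it again with a light grip.

Call:
send_rows([
  {"offset": [0, 0, 0.15], "turn": 0},
  {"offset": [0, 0, 0.25], "turn": 0},
  {"offset": [0, 0, 0.32], "turn": 0},
  {"offset": [0, 0, 0.38], "turn": 0},
  {"offset": [0, 0, 0.42], "turn": 0},
  {"offset": [0, 0, 0.42], "turn": 0},
], squeeze=5)

```text
t: 9.4
eef_pos: [0.5427, -0.3689, 0.2927]
ee_rot: [3.141, -0.0, -0.053]
force: [-0.5, 1.1, -0.2]
width: 0.0282
```

```bash
python3 go.py 543.1 -368.8 127 -3.1; cat > tp.py <<'E'
# wrist: plane of frame top under the gripper
from w import *
s=get_state(); p=s["eef_pos"]; g=grab_frame("wrist"); C=wcloud(g); X,Y,Z=np.moveaxis(C,-1,0)
t=(X>p[0]-.02)&(X<p[0]+.075)&(abs(Y-p[1]+.0533*(X-p[0]))<.011)&(Z>.13)&(Z<p[2]-.1)
for _ in range(3):
    A=np.c_[X[t]-p[0],Y[t]-p[1],np.ones(t.sum())]; c=np.linalg.lstsq(A,Z[t],rcond=None)[0]; t=t&(abs(c[0]*(X-p[0])+c[1]*(Y-p[1])+c[2]-Z)<.004)
print("top plane pitch deg %.2f roll %.2f z %.4f n %d"%(np.degrees(c[0]),np.degrees(c[1]),c[2],t.sum()))
E
python3 tp.py
```

```text
t 9.40 grasp [ 542.7 -368.9  133.7] yaw -3.06 w 0.0282 F [-0.5  1.1 -0.2] q1 -0.30 q6 1.82
target [543.1, -368.8, 127.0, -3.1] offset cm [ 0.04 -0.01  0.67] turn 0.04
top plane pitch deg -0.10 roll 0.78 z 0.1508 n 9205
```

Call:
send_rows([
  {"offset": [0, 0, 0.03], "turn": 0},
  {"offset": [0, 0, 0.03], "turn": 0},
  {"offset": [0, 0, 0.03], "turn": 0},
  {"offset": [0, 0, 0.03], "turn": 0},
  {"offset": [0, 0, 0.03], "turn": 0},
], hand=0.27)

```text
t: 9.95
eef_pos: [0.5429, -0.3689, 0.2922]
ee_rot: [3.142, -0.0, -0.053]
force: [0.5, -0.2, -0.9]
width: 0.0549
```

Call:
send_rows([
  {"offset": [0, 0, -0.5], "turn": 0},
  {"offset": [0, 0, -2], "turn": 0},
  {"offset": [0, 0, -4.5], "turn": 0},
  {"offset": [0, 0, -7.5], "turn": 0},
  {"offset": [0, 0, -10], "turn": 0},
  {"offset": [0, 0, -11], "turn": 0},
])

```text
t: 10.55
eef_pos: [0.5432, -0.3692, 0.4058]
ee_rot: [3.14, -0.004, -0.053]
force: [-0.4, 0.1, -0.1]
width: 0.0553
```

```bash
python3 tp.py; python3 - <<'E'
from m import *
# frames now, both cameras: blue in bay and black in the rack
for n in ("top","side"):
    g=grab_frame(n); C=cloud(g); X,Y,Z=np.moveaxis(C,-1,0); cv2.imwrite(f"pics/{n}_1.png",g["frame"])
    for nm,x,y in (("blue",.543,-.369),("black",.567,.193),("white",.56,.278),("brown",.556,.361)):
        m=(Z>.143)&(Z<.157)&(abs(X-x)<.09)&(abs(Y-y)<.026); print(n,nm,m.sum(),np.median(Z[m]).round(4) if m.any() else "",rect(C[m]) if m.sum()>10 else "")
E
python3 go.py 567.1 193.2 246 3
```

```text
top plane pitch deg 0.01 roll 0.22 z 0.1505 n 3357
top blue 0  
top black 909 0.1485 (array([567. , 193.2]), 159.7, 29.1, 2.2)
top white 928 0.1486 (array([559.8, 277.5]), 160.1, 29.4, 3.5)
top brown 933 0.1484 (array([556.3, 360.9]), 160.0, 30.3, 2.8)
side blue 891 0.149 (array([ 541.8, -367. ]), 157.4, 30.1, -3.3)
side black 489 0.1491 (array([564.7, 194. ]), 160.4, 34.5, 2.4)
side white 432 0.1492 (array([558.3, 278.8]), 160.5, 37.3, 2.9)
side brown 394 0.1489 (array([554.8, 362.1]), 160.4, 36.4, 2.2)
t 10.70 grasp [ 542.8 -368.8  243.3] yaw -3.07 w 0.0557 F [-0.6 -0.1 -0.5] q1 -0.30 q6 1.82
target [567.1, 193.2, 246.0, 3.0] offset cm [ -0.57 -56.25  -0.26] turn -6.07
```

Call:
send_rows([
  {"offset": [0, -1, 0], "turn": 0},
  {"offset": [0, -3, 0], "turn": 0},
  {"offset": [0, -6, 0], "turn": 0},
  {"offset": [-0.1, -10, -0.1], "turn": 0},
  {"offset": [-0.1, -14.3, -0.2], "turn": 0},
  {"offset": [-0.2, -18.6, -0.3], "turn": 0},
  {"offset": [-0.2, -22.9, -0.3], "turn": 0},
  {"offset": [-0.3, -27.2, -0.3], "turn": 0},
])

```text
t: 11.5
eef_pos: [0.5537, -0.0949, 0.4038]
ee_rot: [3.141, 0.002, -0.053]
force: [1.5, 0.9, -0.7]
width: 0.0553
```

Call:
send_rows([
  {"offset": [0, -4.3, 0], "turn": -0.7},
  {"offset": [-0.1, -8.6, 0], "turn": -1.5},
  {"offset": [-0.1, -12.9, 0], "turn": -2.4},
  {"offset": [-0.2, -17.2, 0], "turn": -3.4},
  {"offset": [-0.2, -21.5, 0], "turn": -4.4},
  {"offset": [-0.3, -25.3, 0], "turn": -5.2},
  {"offset": [-0.3, -28, 0], "turn": -5.6},
  {"offset": [-0.3, -29, 0], "turn": -5.6},
])

```text
t: 12.3
eef_pos: [0.5661, 0.1954, 0.4033]
ee_rot: [3.14, 0.002, 0.047]
force: [-0.1, -0.4, -0.7]
width: 0.0559
```

Call:
send_rows([
  {"offset": [0, 0, 1], "turn": 0},
  {"offset": [0, 0, 2.5], "turn": 0},
  {"offset": [0, 0, 4], "turn": 0},
  {"offset": [0, 0, 4], "turn": 0},
  {"offset": [0, 0, 4], "turn": 0},
])

```text
t: 12.8
eef_pos: [0.5667, 0.1918, 0.3646]
ee_rot: [3.141, 0.001, 0.044]
force: [-0.4, -0.2, 0.6]
width: 0.0556
```

```bash
python3 go.py 567.1 193.7 138.5 2.3; cat > wf.py <<'E'
# wrist: frame top below the gripper: rectangle of the visible part
from w import *
s=get_state(); p=s["eef_pos"]; g=grab_frame("wrist"); C=wcloud(g); X,Y,Z=np.moveaxis(C,-1,0)
m=(Z>.144)&(Z<.157)&(abs(X-p[0])<.11)&(abs(Y-p[1])<.035); r=rect(C[m]); print("wrist frame",m.sum(),r, "far end",np.percentile(X[m],99.7).round(4))
E
python3 wf.py
```

```text
t 12.80 grasp [566.5 191.6 205.6] yaw 2.49 w 0.0556 F [-0.4 -0.2  0.6] q1 0.65 q6 0.96
target [567.1, 193.7, 138.5, 2.3] offset cm [ 0.06 -0.2   6.71] turn 0.19
wrist frame 7486 (array([571.4, 194.8]), 150.8, 28.6, 2.5) far end 0.6464
```

Call:
send_rows([
  {"offset": [0, -0.2, 2], "turn": 0},
  {"offset": [0, -0.2, 4.5], "turn": 0},
  {"offset": [0, -0.2, 6.3], "turn": 0},
  {"offset": [0, -0.2, 6.7], "turn": 0},
  {"offset": [0, -0.2, 6.7], "turn": 0},
])

```text
t: 13.35
eef_pos: [0.5669, 0.1945, 0.2984]
ee_rot: [3.141, 0.0, 0.044]
force: [-0.4, 0.1, 0.1]
width: 0.0556
```

Call:
send_rows([
  {"offset": [0, 0, 0], "turn": 0},
  {"offset": [0, 0, 0], "turn": 0},
  {"offset": [0, 0, 0], "turn": 0},
  {"offset": [0, 0, 0], "turn": 0},
  {"offset": [0, 0, 0], "turn": 0},
  {"offset": [0, 0, 0], "turn": 0},
  {"offset": [0, 0, 0], "turn": 0},
], hand=-1, squeeze=15)

```text
t: 14.05
eef_pos: [0.5669, 0.1947, 0.2987]
ee_rot: [-3.141, -0.001, 0.044]
force: [-1.7, -0.6, 5.3]
width: 0.0281
```

```bash
python3 tp.py; python3 go.py
```

```text
top plane pitch deg 0.01 roll 0.51 z 0.1505 n 8004
t 14.10 grasp [566.9 194.7 139.7] yaw 2.55 w 0.0276 F [-1.4 -0.2  5.7] q1 0.66 q6 0.96
```

Call:
send_rows([
  {"offset": [0, 0, -0.5], "turn": 0},
  {"offset": [0, 0, -1.5], "turn": 0},
  {"offset": [0, 0, -3], "turn": 0},
  {"offset": [0, 0, -5.5], "turn": 0},
  {"offset": [0, 0, -8], "turn": 0},
  {"offset": [0, 0, -10], "turn": 0},
  {"offset": [0, 0, -11], "turn": 0},
  {"offset": [0, 0, -11], "turn": 0},
])

```text
t: 14.9
eef_pos: [0.5669, 0.1948, 0.4097]
ee_rot: [-3.14, -0.002, 0.044]
force: [0.1, -1.0, -2.6]
width: 0.0278
```

```bash
python3 go.py 547.8 -285.2 250 -3.1
```

```text
t 14.90 grasp [567.2 195.  250.7] yaw 2.55 w 0.0278 F [ 0.1 -1.  -2.6] q1 0.66 q6 0.96
target [547.8, -285.2, 250.0, -3.1] offset cm [-4.040e+00  4.786e+01 -1.000e-02] turn 5.65
```

Call:
send_rows([
  {"offset": [-0.1, 0.8, 0], "turn": 0},
  {"offset": [-0.2, 2.4, 0], "turn": 0},
  {"offset": [-0.4, 5, 0], "turn": 0},
  {"offset": [-0.7, 8.4, 0], "turn": 0},
  {"offset": [-1, 12, 0], "turn": 0},
  {"offset": [-1.3, 15.6, 0], "turn": 0},
  {"offset": [-1.6, 19.2, 0], "turn": 0},
  {"offset": [-1.9, 22.8, 0], "turn": 0},
])

```text
t: 15.7
eef_pos: [0.5569, -0.0365, 0.4072]
ee_rot: [3.141, 0.002, 0.044]
force: [-0.9, 0.5, -0.8]
width: 0.0279
```

Call:
send_rows([
  {"offset": [-0.3, 3.6, 0], "turn": 0.6},
  {"offset": [-0.6, 7.2, 0], "turn": 1.4},
  {"offset": [-0.9, 10.8, 0], "turn": 2.4},
  {"offset": [-1.3, 14.4, 0], "turn": 3.4},
  {"offset": [-1.6, 18, 0], "turn": 4.4},
  {"offset": [-1.9, 21.4, 0], "turn": 5.2},
  {"offset": [-2.1, 23.9, 0], "turn": 5.7},
  {"offset": [-2.1, 25.1, 0], "turn": 5.7},
])

```text
t: 16.5
eef_pos: [0.5466, -0.2884, 0.4068]
ee_rot: [-3.141, 0.003, -0.058]
force: [-0.4, 0.3, -2.2]
width: 0.0275
```

Call:
send_rows([
  {"offset": [0, 0, 0], "turn": 0},
  {"offset": [0, 0, 0], "turn": 0},
  {"offset": [0, 0, 1], "turn": 0},
  {"offset": [0, 0, 2.5], "turn": 0},
  {"offset": [0, 0, 4], "turn": 0},
  {"offset": [0, 0, 5], "turn": 0},
  {"offset": [0, 0, 5], "turn": 0},
  {"offset": [0, 0, 5], "turn": 0},
])

```text
t: 17.3
eef_pos: [0.5483, -0.2853, 0.3583]
ee_rot: [3.141, 0.0, -0.054]
force: [-0.2, 0.2, -0.7]
width: 0.0276
```

```bash
python3 go.py 547.8 -285.2 139.7 -3.1; python3 wb.py -285; python3 tp.py
```

```text
t 17.30 grasp [ 548.2 -285.3  199.3] yaw -3.11 w 0.0276 F [-0.2  0.2 -0.7] q1 -0.16 q6 1.68
target [547.8, -285.2, 139.7, -3.1] offset cm [-0.05 -0.01  5.96] turn -0.01
frame top far end 7598 0.21007959418114536 (array([ 602.8, -288. ]), 50.3, 28.6, -3.0) xmax 0.6287213968909906
216 [ 0.6104 -0.3568  0.0785]
99 [ 0.6054 -0.2578  0.0843]
75 [ 0.6022 -0.3182  0.0843]
114 [ 0.607  -0.2335  0.084 ]
114 [ 0.601  -0.3408  0.0839]
122 [ 0.6116 -0.1507  0.0811]
164 [ 0.6101 -0.1766  0.0792]
147 [ 0.6148 -0.0933  0.0785]
99 [ 0.5063 -0.0879  0.0767]
top plane pitch deg 0.01 roll -0.06 z 0.2106 n 8594
```

Call:
send_rows([
  {"offset": [0, 0, 0.7], "turn": 0},
  {"offset": [0, 0, 1.8], "turn": 0},
  {"offset": [0, 0, 3], "turn": 0},
  {"offset": [0, 0, 4.2], "turn": 0},
  {"offset": [0, 0, 5], "turn": 0},
  {"offset": [0, 0, 5.5], "turn": 0},
  {"offset": [0, 0, 5.7], "turn": 0},
  {"offset": [0, 0, 5.8], "turn": 0},
])

```text
t: 18.2
eef_pos: [0.5481, -0.2857, 0.3001]
ee_rot: [3.141, 0.0, -0.055]
force: [-0.2, 0.3, -2.2]
width: 0.0282
```

Call:
send_rows([
  {"offset": [0, 0, 0.05], "turn": 0},
  {"offset": [0, 0, 0.1], "turn": 0},
  {"offset": [0, 0, 0.15], "turn": 0},
  {"offset": [0, 0, 0.18], "turn": 0},
  {"offset": [0, 0, 0.2], "turn": 0},
  {"offset": [0, 0, 0.2], "turn": 0},
], squeeze=6)

```text
t: 18.8
eef_pos: [0.5481, -0.2857, 0.2987]
ee_rot: [3.141, -0.001, -0.055]
force: [-2.4, -0.2, 2.9]
width: 0.028
```

```bash
python3 go.py 547.8 -285.2 139.7 -3.1; python3 tp.py
```

```text
t 18.80 grasp [ 548.1 -285.8  139.7] yaw -3.15 w 0.0280 F [-2.4 -0.2  2.9] q1 -0.16 q6 1.68
target [547.8, -285.2, 139.7, -3.1] offset cm [-0.03 -0.05 -0.  ] turn -0.05
top plane pitch deg 0.03 roll -0.04 z 0.1506 n 8571
```

Call:
send_rows([
  {"offset": [0, 0, 0], "turn": 0},
  {"offset": [0, 0, 0], "turn": 0},
  {"offset": [0, 0, 0], "turn": 0},
  {"offset": [0, 0, 0], "turn": 0},
  {"offset": [0, 0, 0], "turn": 0},
], hand=0.27)

```text
t: 19.35
eef_pos: [0.548, -0.2856, 0.2981]
ee_rot: [3.142, 0.0, -0.055]
force: [0.4, 0.1, 0.0]
width: 0.0551
```

Call:
send_rows([
  {"offset": [0, 0, -0.5], "turn": 0},
  {"offset": [0, 0, -2], "turn": 0},
  {"offset": [0, 0, -4.5], "turn": 0},
  {"offset": [0, 0, -7.5], "turn": 0},
  {"offset": [0, 0, -10], "turn": 0},
  {"offset": [0, 0, -10.8], "turn": 0},
  {"offset": [0, 0, -10.8], "turn": 0},
])

```text
t: 20.05
eef_pos: [0.5481, -0.2857, 0.4079]
ee_rot: [3.141, -0.003, -0.055]
force: [0.0, 0.6, -0.4]
width: 0.0555
```

```bash
python3 tp.py; python3 go.py 559.8 278.5 248 3.3
```

```text
top plane pitch deg 0.02 roll 0.05 z 0.1506 n 3316
t 20.10 grasp [ 547.9 -285.5  247.3] yaw -3.17 w 0.0554 F [ 0.2  0.  -1. ] q1 -0.16 q6 1.68
target [559.8, 278.5, 248.0, 3.3] offset cm [ -1.92 -56.38  -0.06] turn -6.47
```

Call:
send_rows([
  {"offset": [0, -1, 0], "turn": 0},
  {"offset": [-0.1, -3, 0], "turn": 0},
  {"offset": [-0.2, -6, 0], "turn": 0},
  {"offset": [-0.4, -10, 0], "turn": 0},
  {"offset": [-0.5, -14.3, 0], "turn": 0},
  {"offset": [-0.7, -18.6, 0], "turn": 0},
  {"offset": [-0.8, -22.9, 0], "turn": 0},
  {"offset": [-1, -27.2, 0], "turn": 0},
])

```text
t: 20.9
eef_pos: [0.5523, -0.0113, 0.4049]
ee_rot: [3.141, 0.002, -0.055]
force: [0.4, -0.7, 0.6]
width: 0.0561
```

Call:
send_rows([
  {"offset": [-0.1, -4.3, 0], "turn": -0.7},
  {"offset": [-0.3, -8.6, 0], "turn": -1.6},
  {"offset": [-0.4, -12.9, 0], "turn": -2.6},
  {"offset": [-0.5, -17.2, 0], "turn": -3.7},
  {"offset": [-0.7, -21.5, 0], "turn": -4.9},
  {"offset": [-0.8, -25.3, 0], "turn": -5.9},
  {"offset": [-0.9, -28.1, 0], "turn": -6.5},
  {"offset": [-0.9, -29.2, 0], "turn": -6.5},
])

```text
t: 21.7
eef_pos: [0.5593, 0.2815, 0.4042]
ee_rot: [3.14, 0.002, 0.061]
force: [0.5, -0.2, -0.7]
width: 0.0558
```

Call:
send_rows([
  {"offset": [0, 0, 1], "turn": 0},
  {"offset": [0, 0, 2.5], "turn": 0},
  {"offset": [0, 0, 4], "turn": 0},
  {"offset": [0, 0, 4], "turn": 0},
  {"offset": [0, 0, 4], "turn": 0},
])

```text
t: 22.2
eef_pos: [0.56, 0.2777, 0.3657]
ee_rot: [3.141, 0.001, 0.058]
force: [0.6, 0.2, 0.9]
width: 0.0558
```

```bash
python3 go.py 559.8 278.5 139.5 3.3;python3 wf.py
```

```text
t 22.20 grasp [559.9 277.5 206.7] yaw 3.30 w 0.0558 F [0.6 0.2 0.9] q1 0.77 q6 0.86
target [559.8, 278.5, 139.5, 3.3] offset cm [-0.01 -0.09  6.72] turn -0.0
wrist frame 7561 (array([564.1, 279.8]), 152.3, 28.8, 3.7) far end 0.6398
```

Call:
send_rows([
  {"offset": [0, -0.15, 2], "turn": 0},
  {"offset": [0, -0.15, 4.5], "turn": 0},
  {"offset": [0, -0.15, 6.3], "turn": 0},
  {"offset": [0, -0.15, 6.7], "turn": 0},
  {"offset": [0, -0.15, 6.7], "turn": 0},
])

```text
t: 22.75
eef_pos: [0.5602, 0.2799, 0.2994]
ee_rot: [3.141, 0.0, 0.058]
force: [-0.0, 0.8, 0.1]
width: 0.0557
```

Call:
send_rows([
  {"offset": [0, 0, 0], "turn": 0},
  {"offset": [0, 0, 0], "turn": 0},
  {"offset": [0, 0, 0], "turn": 0},
  {"offset": [0, 0, 0], "turn": 0},
  {"offset": [0, 0, 0], "turn": 0},
  {"offset": [0, 0, 0], "turn": 0},
  {"offset": [0, 0, 0], "turn": 0},
], hand=-1, squeeze=15)

```text
t: 23.45
eef_pos: [0.5601, 0.28, 0.2997]
ee_rot: [-3.141, -0.001, 0.059]
force: [-1.0, -1.4, 4.7]
width: 0.0278
```

```bash
python3 tp.py; python3 go.py 552.6 -201.5 250 -3.1
```

```text
top plane pitch deg 0.04 roll 0.29 z 0.1506 n 7596
t 23.50 grasp [560.2 280.1 140.7] yaw 3.35 w 0.0278 F [-0.6 -1.4  6.3] q1 0.78 q6 0.85
target [552.6, -201.5, 250.0, -3.1] offset cm [ -3.56  48.03 -10.94] turn 6.45
```

Call:
send_rows([
  {"offset": [0, 0, -0.5], "turn": 0},
  {"offset": [0, 0, -1.5], "turn": 0},
  {"offset": [0, 0, -3], "turn": 0},
  {"offset": [0, 0, -5.5], "turn": 0},
  {"offset": [0, 0, -8], "turn": 0},
  {"offset": [0, 0, -10], "turn": 0},
  {"offset": [0, 0, -11], "turn": 0},
  {"offset": [0, 0, -11], "turn": 0},
])

```text
t: 24.3
eef_pos: [0.5601, 0.2802, 0.4108]
ee_rot: [-3.14, -0.002, 0.058]
force: [-0.4, 0.3, -1.0]
width: 0.028
```

```bash
python3 go.py 553 -201.5 250 -3.1
```

```text
t 24.30 grasp [560.5 280.5 251.8] yaw 3.35 w 0.0280 F [-0.4  0.3 -1. ] q1 0.78 q6 0.85
target [553.0, -201.5, 250.0, -3.1] offset cm [-3.53 48.05  0.09] turn 6.45
```

Call:
send_rows([
  {"offset": [-0.1, 0.8, 0], "turn": 0},
  {"offset": [-0.2, 2.4, 0], "turn": 0},
  {"offset": [-0.4, 5, 0], "turn": 0},
  {"offset": [-0.6, 8.4, 0], "turn": 0},
  {"offset": [-0.9, 12, 0], "turn": 0},
  {"offset": [-1.1, 15.6, 0], "turn": 0},
  {"offset": [-1.4, 19.2, 0], "turn": 0},
  {"offset": [-1.7, 22.8, 0], "turn": 0},
])

```text
t: 25.1
eef_pos: [0.5554, 0.0489, 0.4082]
ee_rot: [3.141, 0.002, 0.058]
force: [-0.0, -0.4, -1.0]
width: 0.0282
```

Call:
send_rows([
  {"offset": [-0.3, 3.6, 0], "turn": 0.6},
  {"offset": [-0.5, 7.2, 0], "turn": 1.5},
  {"offset": [-0.8, 10.8, 0], "turn": 2.6},
  {"offset": [-1.1, 14.4, 0], "turn": 3.8},
  {"offset": [-1.4, 18, 0], "turn": 5},
  {"offset": [-1.6, 21.5, 0], "turn": 6},
  {"offset": [-1.8, 24, 0], "turn": 6.45},
  {"offset": [-1.8, 25.2, 0], "turn": 6.45},
])

```text
t: 25.9
eef_pos: [0.5517, -0.2039, 0.408]
ee_rot: [3.141, 0.002, -0.057]
force: [-0.6, 0.9, -0.9]
width: 0.0282
```

Call:
send_rows([
  {"offset": [0, 0, 0], "turn": 0},
  {"offset": [0, 0, 0], "turn": 0},
  {"offset": [0, 0, 1], "turn": 0},
  {"offset": [0, 0, 2.5], "turn": 0},
  {"offset": [0, 0, 4], "turn": 0},
  {"offset": [0, 0, 5], "turn": 0},
  {"offset": [0, 0, 5], "turn": 0},
  {"offset": [0, 0, 5], "turn": 0},
])

```text
t: 26.7
eef_pos: [0.5533, -0.2008, 0.3593]
ee_rot: [3.141, 0.0, -0.053]
force: [-0.1, -0.7, -0.6]
width: 0.0279
```

```bash
python3 go.py 553 -201.5 140.7 -3.1; python3 wb.py -201; python3 tp.py
```

```text
t 26.70 grasp [ 553.3 -200.8  200.3] yaw -3.06 w 0.0279 F [-0.1 -0.7 -0.6] q1 -0.02 q6 1.53
target [553.0, -201.5, 140.7, -3.1] offset cm [-0.02  0.07  5.96] turn 0.04
frame top far end 7485 0.21008656279449942 (array([ 608.1, -203.4]), 50.3, 28.6, -2.4) xmax 0.6337866759699368
220 [ 0.6159 -0.2756  0.0787]
346 [ 0.61   -0.3568  0.0782]
78 [ 0.6105 -0.1732  0.0846]
95 [ 0.607  -0.2336  0.0841]
111 [ 0.6116 -0.1498  0.0842]
114 [ 0.6058 -0.2571  0.0838]
162 [ 0.6148 -0.0927  0.0796]
81 [ 0.6014 -0.3405  0.084 ]
22 [ 0.4893 -0.3892  0.0687]
top plane pitch deg 0.04 roll -0.25 z 0.2106 n 8477
```

Call:
send_rows([
  {"offset": [0, 0.03, 0.7], "turn": 0},
  {"offset": [0, 0.03, 1.8], "turn": 0},
  {"offset": [0, 0.03, 3], "turn": 0},
  {"offset": [0, 0.03, 4.2], "turn": 0},
  {"offset": [0, 0.03, 5], "turn": 0},
  {"offset": [0, 0.03, 5.5], "turn": 0},
  {"offset": [0, 0.03, 5.7], "turn": 0},
  {"offset": [0, 0.03, 5.8], "turn": 0},
])

```text
t: 27.6
eef_pos: [0.5532, -0.2015, 0.3011]
ee_rot: [3.141, 0.0, -0.054]
force: [-0.8, -0.3, -1.3]
width: 0.0278
```

Call:
send_rows([
  {"offset": [0, 0, 0.05], "turn": 0},
  {"offset": [0, 0, 0.1], "turn": 0},
  {"offset": [0, 0, 0.15], "turn": 0},
  {"offset": [0, 0, 0.18], "turn": 0},
  {"offset": [0, 0, 0.2], "turn": 0},
  {"offset": [0, 0, 0.2], "turn": 0},
], squeeze=6)

```text
t: 28.2
eef_pos: [0.5531, -0.2015, 0.2997]
ee_rot: [3.141, -0.001, -0.054]
force: [-1.3, -0.3, 3.3]
width: 0.028
```

```bash
python3 go.py 553 -201.5 140.7 -3.1; python3 tp.py
```

```text
t 28.20 grasp [ 553.2 -201.6  140.7] yaw -3.10 w 0.0280 F [-1.3 -0.3  3.3] q1 -0.02 q6 1.53
target [553.0, -201.5, 140.7, -3.1] offset cm [-0.01 -0.   -0.  ] turn 0.0
top plane pitch deg 0.05 roll -0.14 z 0.1506 n 8489
```

Call:
send_rows([
  {"offset": [0, 0, 0], "turn": 0},
  {"offset": [0, 0, 0], "turn": 0},
  {"offset": [0, 0, 0], "turn": 0},
  {"offset": [0, 0, 0], "turn": 0},
  {"offset": [0, 0, 0], "turn": 0},
], hand=0.27)

```text
t: 28.75
eef_pos: [0.5531, -0.2014, 0.2991]
ee_rot: [-3.142, 0.0, -0.054]
force: [-0.8, 0.5, -0.5]
width: 0.0552
```

Call:
send_rows([
  {"offset": [0, 0, -0.5], "turn": 0},
  {"offset": [0, 0, -2], "turn": 0},
  {"offset": [0, 0, -4.5], "turn": 0},
  {"offset": [0, 0, -7.5], "turn": 0},
  {"offset": [0, 0, -10], "turn": 0},
  {"offset": [0, 0, -10.8], "turn": 0},
  {"offset": [0, 0, -10.8], "turn": 0},
])

```text
t: 29.45
eef_pos: [0.5532, -0.2015, 0.4088]
ee_rot: [3.142, -0.003, -0.054]
force: [0.1, 0.0, -0.1]
width: 0.0557
```

```bash
python3 tp.py; python3 go.py 555.7 362.3 248 2.7
```

```text
top plane pitch deg 0.04 roll 0.16 z 0.1505 n 3279
t 29.50 grasp [ 553.  -201.4  248.3] yaw -3.11 w 0.0557 F [-0.5  0.  -0.8] q1 -0.02 q6 1.53
target [555.7, 362.3, 248.0, 2.7] offset cm [-2.78e+00 -5.63e+01  5.00e-02] turn -5.81
```

Call:
send_rows([
  {"offset": [0, -1, 0], "turn": 0},
  {"offset": [-0.1, -3, 0], "turn": 0},
  {"offset": [-0.3, -6, 0], "turn": 0},
  {"offset": [-0.5, -10, 0], "turn": 0},
  {"offset": [-0.7, -14.3, 0], "turn": 0},
  {"offset": [-0.9, -18.6, 0], "turn": 0},
  {"offset": [-1.1, -22.9, 0], "turn": 0},
  {"offset": [-1.3, -27.2, 0], "turn": 0},
])

```text
t: 30.3
eef_pos: [0.5541, 0.073, 0.4059]
ee_rot: [3.141, 0.002, -0.054]
force: [1.2, -0.0, -0.4]
width: 0.0553
```

Call:
send_rows([
  {"offset": [-0.2, -4.3, 0], "turn": -0.7},
  {"offset": [-0.4, -8.6, 0], "turn": -1.5},
  {"offset": [-0.7, -12.9, 0], "turn": -2.4},
  {"offset": [-0.9, -17.2, 0], "turn": -3.4},
  {"offset": [-1.1, -21.5, 0], "turn": -4.5},
  {"offset": [-1.3, -25.3, 0], "turn": -5.4},
  {"offset": [-1.5, -28.1, 0], "turn": -5.8},
  {"offset": [-1.5, -29.1, 0], "turn": -5.8},
])

```text
t: 31.1
eef_pos: [0.5546, 0.3653, 0.4049]
ee_rot: [3.14, 0.002, 0.049]
force: [-0.5, -0.3, 0.0]
width: 0.0557
```

Call:
send_rows([
  {"offset": [0, 0, 1], "turn": 0},
  {"offset": [0, 0, 2.5], "turn": 0},
  {"offset": [0, 0, 4], "turn": 0},
  {"offset": [0, 0, 4], "turn": 0},
  {"offset": [0, 0, 4], "turn": 0},
])

```text
t: 31.6
eef_pos: [0.5556, 0.3612, 0.3667]
ee_rot: [3.14, 0.001, 0.046]
force: [0.3, 0.1, 0.1]
width: 0.0559
```

```bash
python3 go.py 555.7 362.3 140.5 2.7;python3 wf.py
```

```text
t 31.60 grasp [555.5 361.  207.7] yaw 2.64 w 0.0559 F [0.3 0.1 0.1] q1 0.87 q6 0.75
target [555.7, 362.3, 140.5, 2.7] offset cm [ 0.02 -0.12  6.72] turn -0.06
wrist frame 7592 (array([558.7, 363.4]), 155.8, 29.0, 2.7) far end 0.6365
```

Call:
send_rows([
  {"offset": [0, -0.17, 2], "turn": 0},
  {"offset": [0, -0.17, 4.5], "turn": 0},
  {"offset": [0, -0.17, 6.3], "turn": 0},
  {"offset": [0, -0.17, 6.7], "turn": 0},
  {"offset": [0, -0.17, 6.7], "turn": 0},
])

```text
t: 32.15
eef_pos: [0.5557, 0.3638, 0.3005]
ee_rot: [3.141, -0.0, 0.047]
force: [-0.8, 0.5, -0.6]
width: 0.0554
```

Call:
send_rows([
  {"offset": [0, 0, 0], "turn": 0},
  {"offset": [0, 0, 0], "turn": 0},
  {"offset": [0, 0, 0], "turn": 0},
  {"offset": [0, 0, 0], "turn": 0},
  {"offset": [0, 0, 0], "turn": 0},
  {"offset": [0, 0, 0], "turn": 0},
  {"offset": [0, 0, 0], "turn": 0},
], hand=-1, squeeze=15)

```text
t: 32.85
eef_pos: [0.5556, 0.3639, 0.3007]
ee_rot: [-3.141, -0.001, 0.047]
force: [-0.7, -1.8, 5.2]
width: 0.0282
```

Call:
send_rows([
  {"offset": [0, 0, -0.5], "turn": 0},
  {"offset": [0, 0, -1.5], "turn": 0},
  {"offset": [0, 0, -3], "turn": 0},
  {"offset": [0, 0, -5.5], "turn": 0},
  {"offset": [0, 0, -8], "turn": 0},
  {"offset": [0, 0, -10], "turn": 0},
  {"offset": [0, 0, -11], "turn": 0},
  {"offset": [0, 0, -11], "turn": 0},
])

```text
t: 33.65
eef_pos: [0.5556, 0.3641, 0.4119]
ee_rot: [-3.14, -0.002, 0.047]
force: [-0.2, 0.6, -1.7]
width: 0.0278
```

```bash
python3 tp.py; python3 go.py 557.0 -117.8 250 -3.1
```

```text
top plane pitch deg 0.14 roll 0.26 z 0.2617 n 7579
t 33.70 grasp [555.4 364.  251.2] yaw 2.69 w 0.0278 F [-0.9 -0.6 -2.8] q1 0.87 q6 0.74
target [557.0, -117.8, 250.0, -3.1] offset cm [-2.1  48.13  0.09] turn 5.79
```

Call:
send_rows([
  {"offset": [0, 0.8, 0], "turn": 0},
  {"offset": [-0.1, 2.4, 0], "turn": 0},
  {"offset": [-0.2, 5, 0], "turn": 0},
  {"offset": [-0.4, 8.4, 0], "turn": 0},
  {"offset": [-0.5, 12, 0], "turn": 0},
  {"offset": [-0.7, 15.6, 0], "turn": 0},
  {"offset": [-0.8, 19.2, 0], "turn": 0},
  {"offset": [-1, 22.8, 0], "turn": 0},
])

```text
t: 34.5
eef_pos: [0.5555, 0.133, 0.4094]
ee_rot: [3.141, 0.001, 0.047]
force: [0.5, 0.3, -1.6]
width: 0.0277
```

Call:
send_rows([
  {"offset": [-0.2, 3.6, 0], "turn": 0.6},
  {"offset": [-0.3, 7.2, 0], "turn": 1.5},
  {"offset": [-0.5, 10.8, 0], "turn": 2.5},
  {"offset": [-0.7, 14.4, 0], "turn": 3.5},
  {"offset": [-0.9, 18, 0], "turn": 4.6},
  {"offset": [-1, 21.5, 0], "turn": 5.4},
  {"offset": [-1.1, 24.1, 0], "turn": 5.8},
  {"offset": [-1.1, 25.3, 0], "turn": 5.8},
])

```text
t: 35.3
eef_pos: [0.5559, -0.1204, 0.4094]
ee_rot: [3.141, 0.002, -0.057]
force: [-0.4, -1.2, -1.9]
width: 0.028
```

Call:
send_rows([
  {"offset": [0, 0, 0], "turn": 0},
  {"offset": [0, 0, 0], "turn": 0},
  {"offset": [0, 0, 1], "turn": 0},
  {"offset": [0, 0, 2.5], "turn": 0},
  {"offset": [0, 0, 4], "turn": 0},
  {"offset": [0, 0, 5], "turn": 0},
  {"offset": [0, 0, 5], "turn": 0},
  {"offset": [0, 0, 5], "turn": 0},
])

```text
t: 36.1
eef_pos: [0.5574, -0.1171, 0.3602]
ee_rot: [3.141, 0.0, -0.053]
force: [0.2, 0.3, -2.0]
width: 0.0278
```

```bash
python3 go.py 556.8 -117.8 140.7 -3.1; python3 wb.py -118; python3 tp.py
```

```text
t 36.10 grasp [ 557.3 -117.1  201.2] yaw -3.06 w 0.0278 F [ 0.2  0.3 -2. ] q1 0.14 q6 1.38
target [556.8, -117.8, 140.7, -3.1] offset cm [-0.05  0.07  6.05] turn 0.04
frame top far end 7527 0.21007127313623805 (array([ 612.6, -119.8]), 51.5, 28.7, -2.2) xmax 0.6388866673897003
178 [ 0.6189 -0.1913  0.0785]
348 [ 0.6159 -0.2756  0.0784]
84 [ 0.615  -0.0894  0.0844]
89 [ 0.6118 -0.1497  0.0843]
114 [ 0.6103 -0.1732  0.0838]
90 [ 0.606  -0.2565  0.0836]
24 [0.6273 0.0809 0.0821]
103 [0.519  0.0778 0.0796]
35 [ 0.4941 -0.306   0.0701]
top plane pitch deg 0.03 roll -0.54 z 0.2106 n 8360
```

Call:
send_rows([
  {"offset": [-0.05, 0, 0.7], "turn": 0},
  {"offset": [-0.05, 0, 1.8], "turn": 0},
  {"offset": [-0.05, 0, 3], "turn": 0},
  {"offset": [-0.05, 0, 4.2], "turn": 0},
  {"offset": [-0.05, 0, 5], "turn": 0},
  {"offset": [-0.05, 0, 5.5], "turn": 0},
  {"offset": [-0.05, 0, 5.7], "turn": 0},
  {"offset": [-0.05, 0, 5.8], "turn": 0},
])

```text
t: 37.0
eef_pos: [0.5568, -0.1175, 0.3021]
ee_rot: [3.141, -0.0, -0.054]
force: [-0.7, 0.6, -2.0]
width: 0.028
```

Call:
send_rows([
  {"offset": [0, 0, 0.05], "turn": 0},
  {"offset": [0, 0, 0.1], "turn": 0},
  {"offset": [0, 0, 0.15], "turn": 0},
  {"offset": [0, 0, 0.18], "turn": 0},
  {"offset": [0, 0, 0.2], "turn": 0},
  {"offset": [0, 0, 0.2], "turn": 0},
], squeeze=6)

```text
t: 37.6
eef_pos: [0.5567, -0.1176, 0.3007]
ee_rot: [3.141, -0.001, -0.054]
force: [-1.8, 0.5, 3.7]
width: 0.0277
```

```bash
python3 go.py 557 -117.8 140.7 -3.1; python3 tp.py
```

```text
t 37.60 grasp [ 556.8 -117.6  141.7] yaw -3.10 w 0.0277 F [-1.8  0.5  3.7] q1 0.14 q6 1.38
target [557.0, -117.8, 140.7, -3.1] offset cm [0.03 0.02 0.1 ] turn 0.0
top plane pitch deg 0.01 roll -0.28 z 0.1506 n 8370
```

Released, rise, then retreat toward +y (about 30 cm) to clear the view.

Call:
send_rows([
  {"offset": [0, 0, 0], "turn": 0},
  {"offset": [0, 0, 0], "turn": 0},
  {"offset": [0, 0, 0], "turn": 0},
  {"offset": [0, 0, 0], "turn": 0},
  {"offset": [0, 0, 0], "turn": 0},
], hand=0.27)

```text
t: 38.15
eef_pos: [0.5567, -0.1175, 0.3001]
ee_rot: [-3.142, 0.0, -0.054]
force: [0.0, 0.3, 0.0]
width: 0.0553
```

Call:
send_rows([
  {"offset": [0, 0, -0.5], "turn": 0},
  {"offset": [0, 0, -2], "turn": 0},
  {"offset": [0, 0, -4.5], "turn": 0},
  {"offset": [0, 0, -7.5], "turn": 0},
  {"offset": [0, 0, -10], "turn": 0},
  {"offset": [0, 0, -11], "turn": 0},
  {"offset": [0, 0, -11], "turn": 0},
])

```text
t: 38.85
eef_pos: [0.5568, -0.1175, 0.4119]
ee_rot: [-3.141, -0.003, -0.054]
force: [-1.2, -0.2, -0.9]
width: 0.0558
```

Call:
send_rows([
  {"offset": [0, -1, 0], "turn": 0},
  {"offset": [0, -4, 0], "turn": 0},
  {"offset": [0, -8, 0], "turn": 0},
  {"offset": [0, -12.5, 0], "turn": 0},
  {"offset": [0, -17, 0], "turn": 0},
  {"offset": [0, -21.5, 0], "turn": 0},
  {"offset": [0, -26, 0], "turn": 0},
  {"offset": [0, -30, 0], "turn": 0},
])

```text
t: 39.65
eef_pos: [0.5722, 0.1847, 0.4083]
ee_rot: [3.14, 0.002, -0.054]
force: [-0.8, 0.4, -0.3]
width: 0.0556
```

Call:
send_rows([
  {"offset": [0, -4, 0], "turn": 0},
  {"offset": [0, -8, 0], "turn": 0},
  {"offset": [0, -11, 0], "turn": 0},
  {"offset": [0, -13, 0], "turn": 0},
  {"offset": [0, -14, 0], "turn": 0},
  {"offset": [0, -14, 0], "turn": 0},
])

```text
t: 40.25
eef_pos: [0.5803, 0.3226, 0.409]
ee_rot: [3.14, 0.001, -0.053]
force: [0.6, -0.7, 1.2]
width: 0.0553
```

```bash
python3 go.py; python3 - <<'E'
from m import *
I=[]
for n in ("top","side"):
    g=grab_frame(n); C=cloud(g); X,Y,Z=np.moveaxis(C,-1,0); I.append(g["frame"])
    for nm,x,y in (("blue",.543,-.369),("black",.548,-.285),("white",.553,-.2015),("brown",.557,-.118)):
        m=(Z>.143)&(Z<.157)&(abs(X-x)<.09)&(abs(Y-y)<.026); print(n,nm,m.sum(),np.percentile(Z[m],90).round(4),rect(C[m]))
    m=(Z>.045)&(Z<.07)&(X>.63)&(X<.69)&(abs(Y)<.04); print("jar",C[m].mean(0).round(4),m.sum(),Z[m].max())
c=np.hstack([I[0][100:260,120:520],I[1][120:400,170:400][:, :]][:1]); c=cv2.resize(c,(800,320)); d=cv2.resize(I[1][130:400,150:420],(280,280))
o=np.zeros((600,800,3),np.uint8); o[:320]=c; o[320:,:280]=d; cv2.imwrite("pics/end.png",o)
E
```

```text
t 40.25 grasp [580.1 322.4 250. ] yaw -3.06 w 0.0553 F [ 0.6 -0.7  1.2] q1 0.80 q6 0.72
top blue 964 0.151 (array([ 541.6, -368.2]), 159.7, 29.7, -3.2)
top black 947 0.1511 (array([ 547.3, -286.7]), 160.0, 29.8, -3.6)
top white 937 0.1512 (array([ 552.6, -203.3]), 160.4, 29.1, -3.0)
top brown 924 0.151 (array([ 557. , -119.4]), 160.0, 28.3, -3.1)
jar [0.6682 0.0044 0.0563] 164 0.06162609458682633
side blue 1249 0.151 (array([ 540.5, -367. ]), 160.6, 30.0, -2.6)
side black 1063 0.1509 (array([ 546.5, -285. ]), 161.6, 31.3, -3.2)
side white 907 0.1511 (array([ 550.8, -201.9]), 161.2, 31.1, -3.2)
side brown 786 0.1511 (array([ 555.4, -118. ]), 161.0, 31.8, -3.4)
jar [0.6689 0.003  0.0556] 160 0.06138137860954451
```

View pics/end.png

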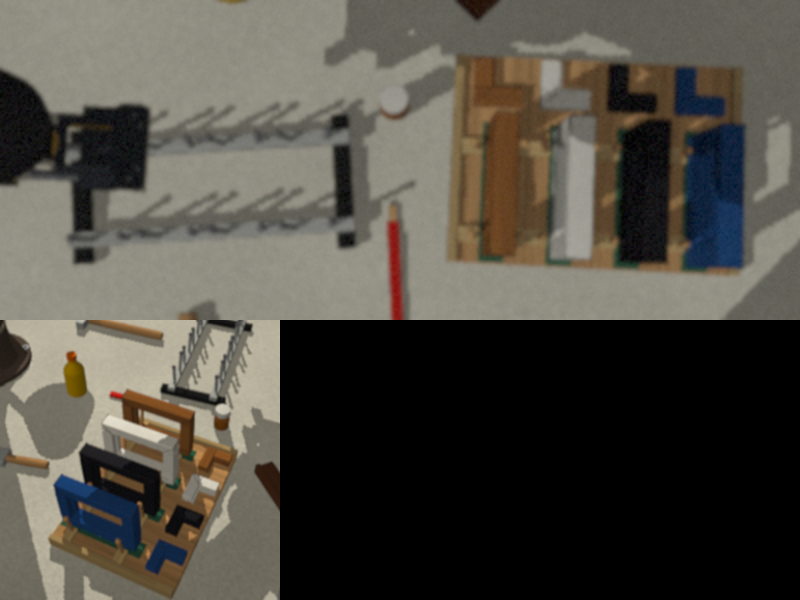

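The final view shows all four frames standing in the bays behind samples of their own colour, the steel rack empty and the jar in place at (394,100). Blue reads about 2 mm off in y compared with the others, so I'll check from the existing cameras that it isn't leaning before handing in.

```bash
python3 - <<'E'
from m import *
g=grab_frame("side"); C=cloud(g); X,Y,Z=np.moveaxis(C,-1,0)
for nm,x,y in (("blue",.5425,-.3685),("black",.548,-.2855),("white",.553,-.2015),("brown",.557,-.118)):
    s=-(X-x)*np.sin(np.radians(-3.1))+(Y-y)*np.cos(np.radians(-3.1))
    r=(X-x)
    m=(abs(s+.014)<.007)&(abs(r)<.078)&(Z>.095)&(Z<.147)   # face towards the side camera
    for _ in range(3):
        A=np.c_[r[m],Z[m]-.09,np.ones(m.sum())]; c=np.linalg.lstsq(A,s[m],rcond=None)[0]; m&=abs(c[0]*r+c[1]*(Z-.09)+c[2]-s)<.003
    print(nm,m.sum(),"lean deg %.2f yaw err %.2f face s mm %.2f (z=.09)"%(np.degrees(c[1]),np.degrees(c[0]),c[2]*1e3))
E
```

```text
blue 559 lean deg -0.27 yaw err 0.04 face s mm -11.63 (z=.09)
black 576 lean deg 0.08 yaw err -0.32 face s mm -13.23 (z=.09)
white 570 lean deg -0.17 yaw err 0.09 face s mm -13.20 (z=.09)
brown 536 lean deg -0.11 yaw err 0.05 face s mm -13.06 (z=.09)
```

```bash
python3 -c "
from station import *
print(job_done())"
```

```text
the job is handed in; nothing more can be done
None
```

I moved all four frames (blue, black, white, then brown) from the steel rack to the fitting rack, each into the bay behind its own colour's sample. I handed the job in at about 40 s of the 106 s allowed.

- **Seating:** every frame stands fully down, with its top at about 151 mm on a slot floor at about 30 mm. Lean is under 0.3° and yaw error is about 0.3° or less.
- **Surroundings:** the frames stand about 84 mm apart with no contact seen between them. The jar still stands between the racks and was never approached.
- **Centring:** white, black and brown were within about 0.5 mm of the peg midline just before lowering. Blue also started within about 0.5 mm, but it now stands about 1.5–2 mm off centre, towards black, and about 1 mm off along the slot. That is within the slot's ±3.5 mm of play, so I left it.
- **Firm contact on blue:** on the first lowering I took the slot floor to be about 12 mm too low, because the felt also runs over the two cross bars. Blue was pressed on its floor with about 24 N and slid about 4.5 mm in the grip. I backed off and set it down again lightly; the other three touched down with about 3–4 N.
- **Camera disagreement:** the top and side cameras differ by 1–2 mm in y, so I relied on the wrist camera's view of frame against pegs when lowering.

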